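Snap the spare controller board onto its posts

ROBOT

A 6-joint arm with a two-finger parallel gripper is mounted at the origin on the work surface. World frame = base frame: x ahead of the robot, y to its left, z up, the work surface at z = 0. Lengths are in m, angles in rad, forces in N, time in s.
With the tool pointing down it reaches from about 0.35 to 0.975 m from the base axis. Payload 4.9 kg.
Tool frame: the origin (TCP) lies midway between the tips of the shut fingers; the grasp point (between the pads) lies 19 mm behind it; z points along the fingers, y is the line along which they close (so a half turn about z gives the same grasp; the last joint's range is limited). The gripper opens to 85 mm and grips with 20 to 120 N. Pads are 22 mm wide; open, the fingers measure 114 mm over their backs; the gripper's body (76 mm by 85 mm) begins 54 mm behind the grasp point. The pads swing forward as they close: fully open they stand 13 mm farther back than shut.
Start: joints at [-0.119, 0.053, 1.613, -0, 1.476, -0.119], TCP at [0.625, 0, 0.231] pointing down, gripper open.
Joint ranges: [-3.01, 3.01], [-1.01, 2.22], [0.06, 2.58], [-1.02, 4.17], [0.09, 2.62], [-3.14, 3.14]. Speed limits (rad/s): [2.57, 2.57, 3.14, 3.14, 3.14, 3.14].

INTERFACE

Orientations are given as a unit quaternion [w, x, y, z].
In Python, from plant import state, grab_frame, camera_info, job_done, spot_in, masks_of, pinpoint gives the robot as it stands.
- The arm moves only by the shell command python3 -m handwheel 'ROWS' [OPENING]. ROWS is JSON, a list that holds one entry, the list of rows, each a list of 6 numbers: the shift along the world's x, y, z in m, then the turn, a rotation vector about the world's x, y, z in degrees. In form: [[[tx, ty, tz, ax, ay, az], ...]]. A call has 1 to 20 rows; each row shifts and turns the commanded pose from where the row before left it; what a row does not reach is not made up. A row lasts 1/12 s, in which the tool goes at most 41.7 mm and 7.16 degrees, less where a joint would pass 70% of its speed; a pose out of reach is approached as far as the arm can. A call is refused whole if a number of a shift passes 0.0417 or a number of a turn 7.16, either way. A call with a gripper value outside its range is refused whole. OPENING is the opening, from 0 (shut) to 1 (fully open), set as the call begins (- or left out, the last holds). The fingers move at their own pace and stop on an object; the grip force is fixed at half the most. Time passes only in rows, so rows that do not move let the fingers close. It gives the time, the measured TCP pose, the force, the opening and the grip force at its end, in the units of the state.
- state(): the state, without advancing time (a new reading comes with each control period).
- grab_frame(name): name is "scene" or "side" or "wrist"; returns (picture, depth): 420x560x3 uint8, blue, green, red; 420x560 float32, m along the optical axis (not along the pixel's ray), 0 where there is no reading.
- camera_info(name): a dict with "fx", "fy", "cx", "cy" (pixels), "distortion" ([k1, k2, p1, p2, k3] as OpenCV has them; the pictures are not rectified), "T" (4x4, takes a point from camera to world coordinates). Camera axes: x right, y up, looking along -z (the intrinsics and any distortion apply to the point x, -y, -z); pixel columns grow to the right and rows downward; lengths in m; the calibration is good to about 2 mm. A picture is of the moment at which its call begins: read the wrist's pose just before it. camera_info takes no time and is no camera call; for the wrist camera it gives the pose at the moment of the call.
- job_done(): hands the job in; it is judged then, once.
Trained networks look in the newest picture that a camera, given by its name, has taken for a name from the list of things; names that differ only in an ending like _2 or _b are one class to them, and where a whole thing is asked for, a point or a joint stands for the part that bears it (a point fixed in the world has none). Each returns a list of dicts, best first, with "conf" (0 to 1); they miss things now and then, are a little off and sometimes report something else, mostly with a low value. They report only what shows in the picture. A call takes as long as a camera call.
- spot_in(camera, thing): "box" ([left, top, width, height] in pixels, round what is visible of it).
- masks_of(camera, thing): "region" (420x560 bool, what is visible of it) and "box" ([left, top, width, height] in pixels, round what is visible of it).
- pinpoint(camera, thing): "position" ([column, row] in pixels: a listed point, or the origin of a listed thing).
The state is a dict: "time": time; "joint_pos": joint angles; "joint_vel": joint speeds; "joint_efforts": joint torques, N m; "tool_pos": TCP position; "tool_rot": TCP orientation; "contact_force": force on the tool from outside, world axes, zero at the start; "ft_torque": the same for the moment, N m; "gripper_width": opening from 0.0 (shut) to 1.0 (fully open); "grasp_force": force on a finger pad.
Only numpy, scipy, OpenCV 4.12 (cv2) and the standard library are available. Lean on these libraries where they do the work, as an engineer would, in place of code of your own. Each camera call takes 0.05 s, during which the arm holds its last target. There are 200 camera calls.

TASK

Fit the spare circuit board into the opened analyser: take it from the foam pad, lay it on the four white snap posts in the pan with its connector edge towards the power supply and a post tip in every hole, then press it down beside each post down to its stop, until it clicks through and the board is held home under the barbs of all four. Press only on the bare board, never by the heatsink and never with more than 25 N, or solder joints crack, and leave the screwdriver in the pan and the spanner and the dish of screws beside it where they lie.

Things in the scene. Friction and masses are not known exactly. Their poses are not given: they have to be found in the camera images.
- chassis: Base pan of a bench analyser, cover off, grey sheet metal, 260 x 200 mm, fixed and level on feet. Origin: centre of the pan's underside, 12 to 20 mm above the bench; z up. Floor 3 mm thick, walls up to 28 mm above the origin. Power supply module at the -x end (x -123 to -77, |y| < 75, top 41 mm above the origin). A steel bracket on its floor carries four white nylon snap posts.
- board: Green circuit board 150 x 110 x 3 mm, 0.26 kg, loose on the pad, component side up. Origin: centre of the underside; z up. 7 mm holes at x +-65, y +-45. Grip by the finned heatsink at the centre, 44 (x) x 24 mm (y), top 37 mm above the origin. White connectors on the -x edge, relay at x -42, capacitors (top 27) at x 52, y +-11. Bare places to press: |x| 30 to 58, |y| 24 to 55.
- pad: Grey-blue foam pad, 245 x 225 x 12 mm, fixed to the bench; origin: centre of the underside. The board lies on its top.
- screwdriver: Small screwdriver, 130 mm, lying loose on the floor of the pan, beside the posts on the -y side; origin near its middle.
- spanner: Spanner, 150 mm, loose on the bench between the pan and the pad; origin near its middle.
- dish: Steel dish of screws, 62 mm across, 14 mm high, loose on the bench between the pan and the pad; origin: centre of its underside.
- post0 (a point): Nominal centre of the shoulder (stop of the board) of the snap post at the +x +y corner, in chassis axes x 100, y 45, z 16 mm. The bracket is set by hand in slotted holes: all four posts together stand up to 3 mm off these points in x and in y and up to 5 mm higher or lower, level and not turned.
- hole0 (a point): Centre of the hole at the +x +y corner (board axes), at the board's underside.
- post1 (a point): Nominal centre of the shoulder (stop of the board) of the snap post at the +x -y corner, in chassis axes x 100, y -45, z 16 mm. On the shoulder of the 12 mm spacer stands a 5.2 mm neck, 4 mm long, then a slim tip ending 14 mm above the shoulder, with two sprung barbs towards chassis +y and -y (10 mm across at their lower edge).
- hole1 (a point): Centre of the hole at the +x -y corner (board axes), at the board's underside.
- post2 (a point): Nominal centre of the shoulder (stop of the board) of the snap post at the -x +y corner, in chassis axes x -30, y 45, z 16 mm. With the tips in its holes the board rests 7 to 9 mm above the shoulders; tips within 2 mm of the hole centres find their way in; a board that misses rests on them 14 mm above the shoulders. Below, a sprung 16 mm collar stands 3 mm proud of the shoulder.
- hole2 (a point): Centre of the hole at the -x +y corner (board axes), at the board's underside.
- post3 (a point): Nominal centre of the shoulder (stop of the board) of the snap post at the -x -y corner, in chassis axes x -30, y -45, z 16 mm. Pressed beside it, inside the rectangle of posts (else the far side lifts), a post takes 8 to 14 N: over the barbs, then against the collar down to the shoulder, a hard stop; the collar then holds the board up under the barbs, 1 mm above the shoulder.
- hole3 (a point): Centre of the hole at the -x -y corner (board axes), at the board's underside.

How it is judged:
On the way, in this order (a step that is already met when the one before it is completed fails the run):
1. the board is lifted off the pad (contact force between board and pad below 0.01 N), for 0.3 s.
2. the board lies on the posts the right way round, a tip in each of the four holes (horizontal distance between hole0 and mount_c0 below 0.004 m and distance between hole0 and mount_c0 below 0.015 m and horizontal distance between hole1 and mount_c3 below 0.004 m and distance between hole1 and mount_c3 below 0.015 m and horizontal distance between hole2 and mount_c6 below 0.004 m and distance between hole2 and mount_c6 below 0.015 m and horizontal distance between hole3 and mount_c9 below 0.004 m and distance between hole3 and mount_c9 below 0.015 m), for 0.2 s.
At the end, for the whole second after the job is handed in: All four holes are on their own posts (the connector edge towards the power supply) within 2.5 mm sideways, the board's underside no more than 1.5 mm above every shoulder, which means held below the barbs, and the board is released and at rest (horizontal distance between hole0 and mount_c0 below 0.0025 m and distance between hole0 and mount_c0 below 0.0055 m and horizontal distance between hole1 and mount_c3 below 0.0025 m and distance between hole1 and mount_c3 below 0.0055 m and horizontal distance between hole2 and mount_c6 below 0.0025 m and distance between hole2 and mount_c6 below 0.0055 m and horizontal distance between hole3 and mount_c9 below 0.0025 m and distance between hole3 and mount_c9 below 0.0055 m and linear speed of board below 0.01 m/s and contact force between board and the fingers below 0.05 N); the robot touches nothing.
It fails at once if the fingers press on the board with more than 25 N (contact force between the fingers and board above 25 N and contact force between the fingers and board_c43 below 1 N).
It fails at once if the board is pushed down over the barbs by its heatsink (over 8 N of finger force on the heatsink while a hole is less than 3.5 mm above its shoulder) (contact force between the fingers and board_c43 above 8 N and ((horizontal distance between hole0 and mount_c0 below 0.005 m and distance between hole0 and mount_c0 below 0.0075 m) or (horizontal distance between hole1 and mount_c3 below 0.005 m and distance between hole1 and mount_c3 below 0.0075 m) or (horizontal distance between hole2 and mount_c6 below 0.005 m and distance between hole2 and mount_c6 below 0.0075 m) or (horizontal distance between hole3 and mount_c9 below 0.005 m and distance between hole3 and mount_c9 below 0.0075 m))).
It fails at once if the screwdriver, the spanner or the dish of screws is moved by more than 30 mm (distance of any of screwdriver, spanner, dish from where it was at the start of the episode above 0.03 m).
It also fails if it takes over 72 s, if anything falls off the work surface, if the arm or the gripper's body presses on something with over 40 N, if the wrist force passes 120 N, or if a joint passes its speed limit or range.

## Working session

There is one attempt and no reset: what is moved stays moved. The work goes in short steps, Python scripts to look and compute and a shell command to move; the robot and the scene stay as the last step left them, time stands still between calls to the robot, and variables do not carry over. Pictures are saved under pics/ and viewed, at most 10 in all, crops included, and the job is handed in when it is done.

```bash
mkdir -p pics
cat > h.py <<'E'
import numpy as np, cv2
from plant import *
def ray(ci,px):
    K=np.array([[ci['fx'],0,ci['cx']],[0,ci['fy'],ci['cy']],[0,0,1]])
    u=cv2.undistortPoints(np.array([[px]],float),K,np.array(ci['distortion'],float))[0,0]
    return np.array([u[0],-u[1],-1.0])
def at_depth(ci,px,d):
    return (np.array(ci['T'])@np.r_[ray(ci,px)*d,1])[:3]
def at_z(ci,px,z):
    T=np.array(ci['T']);o=T[:3,3];r=T[:3,:3]@ray(ci,px);return o+r*(z-o[2])/r[2]
def proj(ci,P):
    T=np.array(ci['T']);p=(np.linalg.inv(T)@np.r_[P,1])[:3]
    K=np.array([[ci['fx'],0,ci['cx']],[0,ci['fy'],ci['cy']],[0,0,1]])
    return cv2.projectPoints(np.array([[p[0],-p[1],-p[2]]]),np.zeros(3),np.zeros(3),K,np.array(ci['distortion'],float))[0][0,0]
E
python3 - <<'E'
from h import *
np.set_printoptions(precision=4,suppress=True)
print({k:state()[k] for k in('time','tool_pos','tool_rot','contact_force')})
ims=[]
for c in('scene','side'):
    im,d=grab_frame(c);ims.append(im);ci=camera_info(c);print(c,np.array(ci['T']))
    for t in('chassis','board','pad','dish','spanner','screwdriver','hole0','hole1','hole2','hole3','post0','post1','post2','post3'):
        r=pinpoint(c,t)
        if r:
            p=r[0]['position'];dd=d[int(p[1]),int(p[0])]
            print(t,np.round(r[0]['conf'],2),np.round(p,1),at_depth(ci,p,dd), len(r))
        else: print(t,None)
cv2.imwrite('pics/a.png',ims[0]);cv2.imwrite('pics/b.png',ims[1])
E
```

```text
{'time': 0.0, 'tool_pos': array([0.6244, 0.0001, 0.2301]), 'tool_rot': array([-0.0008,  0.7071,  0.7071, -0.0006]), 'contact_force': array([ 0.1414,  1.3257, -0.4769])}
scene [[ 0.5037 -0.6912  0.5182  0.9593]
 [ 0.8638  0.3937 -0.3144 -0.2582]
 [ 0.0133  0.606   0.7954  0.6949]
 [ 0.      0.      0.      1.    ]]
chassis None
board 0.61 [359.3 167.5] [0.5229 0.217  0.03  ] 1
pad 0.67 [358.9 177.8] [0.5364 0.2092 0.0134] 2
dish 0.71 [254.1 191. ] [ 0.4505 -0.008   0.007 ] 1
spanner 0.77 [295.5 242.7] [0.6069 0.0005 0.0066] 1
screwdriver 0.93 [139.5 265.4] [ 0.5192 -0.2833  0.0304] 1
hole0 0.9 [323.4 160.3] [ 0.6677 -0.0111  0.302 ] 4
hole1 0.9 [323.4 160.3] [ 0.6677 -0.0111  0.302 ] 4
hole2 0.9 [323.4 160.3] [ 0.6677 -0.0111  0.302 ] 4
hole3 0.9 [323.4 160.3] [ 0.6677 -0.0111  0.302 ] 4
post0 0.85 [213.6 280.3] [ 0.6151 -0.1778  0.0327] 4
post1 0.85 [213.6 280.3] [ 0.6151 -0.1778  0.0327] 4
post2 0.85 [213.6 280.3] [ 0.6151 -0.1778  0.0327] 4
post3 0.85 [213.6 280.3] [ 0.6151 -0.1778  0.0327] 4
side [[ 0.9802  0.1541 -0.1245  0.4119]
 [-0.197   0.6907 -0.6958 -0.7437]
 [-0.0212  0.7065  0.7073  0.8126]
 [ 0.      0.      0.      1.    ]]
chassis None
board 0.59 [240.4 163.2] [0.5003 0.2115 0.0241] 1
pad 0.86 [251.2 167.6] [0.5251 0.2008 0.0139] 1
dish 0.95 [229.9 236.9] [ 0.4428 -0.0052  0.0012] 1
spanner 0.73 [303.4 219.1] [0.6116 0.0095 0.0044] 1
screwdriver 0.73 [286.8 340.5] [ 0.5053 -0.3036  0.0396] 1
hole0 0.81 [225.2 182.2] [0.455  0.1609 0.0142] 3
hole1 0.81 [225.2 182.2] [0.455  0.1609 0.0142] 3
hole2 0.81 [225.2 182.2] [0.455  0.1609 0.0142] 3
hole3 0.81 [225.2 182.2] [0.455  0.1609 0.0142] 3
post0 0.92 [325.3 279.9] [ 0.6072 -0.1859  0.0337] 4
post1 0.92 [325.3 279.9] [ 0.6072 -0.1859  0.0337] 4
post2 0.92 [325.3 279.9] [ 0.6072 -0.1859  0.0337] 4
post3 0.92 [325.3 279.9] [ 0.6072 -0.1859  0.0337] 4
```

View pics/a.png

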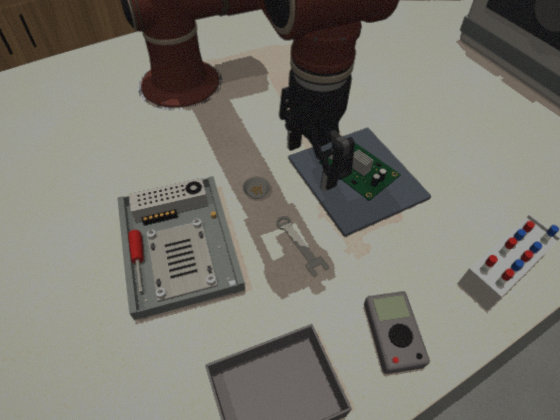

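The scene view shows the pan at left with its posts near (152,235), (205,229), (213,280) and (158,290), and the power supply at its top edge. The board is on the pad near (365,165), partly hidden by the gripper. Next I'll list all the candidates and the wrist camera's offset.

Run:
```python
from h import *
np.set_printoptions(precision=4,suppress=True)
ci=camera_info('wrist');print(np.array(ci['T']),ci['fx'])
for c in('scene','side'):
    ci=camera_info(c)
    for t,z in(('post0',.036),('hole0',.015)):
        for r in pinpoint(c,t): print(c,t,round(r['conf'],2),np.round(r['position'],1),at_z(ci,r['position'],z))
    print(at_z(ci,pinpoint(c,'board')[0]['position'],.012))
```

```text
[[ 1.      0.0003 -0.0005  0.6254]
 [-0.0002  0.9525  0.3045  0.0777]
 [ 0.0006 -0.3045  0.9525  0.3737]
 [ 0.      0.      0.      1.    ]] 298.91487293114386
scene post0 0.85 [213.6 280.3] [ 0.6168 -0.1782  0.036 ]
scene post0 0.74 [390.1 175.5] [0.5786 0.257  0.036 ]
scene post0 0.67 [158.2 292.2] [ 0.59   -0.2722  0.036 ]
scene post0 0.63 [150.9 234.8] [ 0.4696 -0.2419  0.036 ]
scene hole0 0.9 [323.4 160.3] [0.4546 0.1694 0.015 ]
scene hole0 0.83 [369.3 193.6] [0.5846 0.2002 0.015 ]
scene hole0 0.73 [350.4 145.2] [0.4453 0.253  0.015 ]
scene hole0 0.55 [394.8 175.5] [0.5716 0.2827 0.015 ]
[0.5111 0.2299 0.012 ]
side post0 0.92 [325.3 279.9] [ 0.6066 -0.1876  0.036 ]
side post0 0.77 [254.1 315.7] [ 0.4583 -0.2386  0.036 ]
side post0 0.76 [260.4 279.5] [ 0.4843 -0.1597  0.036 ]
side post0 0.64 [325.2 319.7] [ 0.5828 -0.2745  0.036 ]
side hole0 0.81 [225.2 182.2] [0.455 0.16  0.015]
side hole0 0.61 [262.1 145.3] [0.5674 0.282  0.015 ]
side hole0 0.6 [277.6 163.8] [0.5916 0.1994 0.015 ]
[0.5017 0.2261 0.012 ]
```

View pics/b.png

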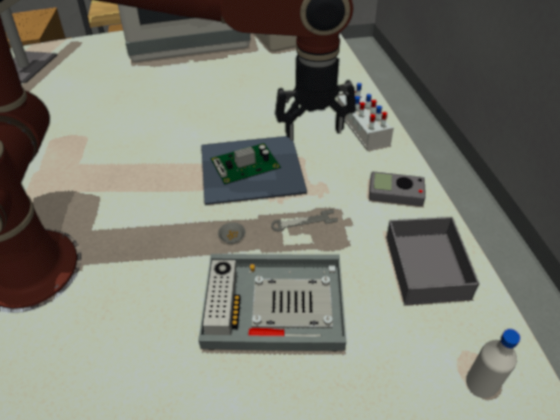

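The side view shows the board's connector edge towards the robot, near (220,165). The pan's power supply is at (220,290) and the posts at (254,316), (260,280), (325,280) and (325,320). That puts the board at about (0.513, 0.224) with yaw about +15°, and the posts' centre at about (0.533, -0.215) with yaw about -13°. I'll move above the board and turn -75° for a close look.

```bash
python3 -m handwheel '[[[-0.01,0.02,0,0,0,-6.8],[-0.01,0.02,0,0,0,-6.8],[-0.01,0.02,0,0,0,-6.8],[-0.01,0.02,0,0,0,-6.8],[-0.01,0.02,0,0,0,-6.8],[-0.01,0.02,0,0,0,-6.8],[-0.01,0.02,0,0,0,-6.8],[-0.01,0.02,0,0,0,-6.8],[-0.01,0.02,0,0,0,-6.8],[-0.01,0.02,0,0,0,-6.8],[-0.012,0.022,0,0,0,-6.8],[0,0,0,0,0,0],[0,0,0,0,0,0]]]' 1
cat > look.py <<'E'
from h import *
import sys
np.set_printoptions(precision=4,suppress=True)
name,t,z=sys.argv[1],sys.argv[2],float(sys.argv[3])
s=state();ci=camera_info('wrist');im,d=grab_frame('wrist')
if name!='-': cv2.imwrite(f'pics/{name}.png',im)
R=s['tool_rot'];print('t',s['time'],'pos',s['tool_pos'],'rot',R,'F',s['contact_force'],'j',s['joint_pos'])
for th in sys.argv[2].split(','):
    for r in pinpoint('wrist',th):
        p=r['position'];print(th,round(r['conf'],2),np.round(p,1),at_z(ci,p,z),at_depth(ci,p,d[int(p[1]),int(p[0])]))
E
python3 look.py w1 hole0,board 0.015
```

```text
time: 2.88
tool_pos: [0.5126, 0.2228, 0.2314]
tool_rot: [0.0, 0.991, 0.134, 0.0]
contact_force: [0.2, 0.0, -0.3]
gripper_width: 1.001
grasp_force: 0.0
t 2.8833 pos [0.5126 0.2228 0.2314] rot [0.0001 0.991  0.134  0.0002] F [ 0.1911  0.0461 -0.2919] j [ 0.277  -0.105   1.7675 -0.0003  1.4788  1.5791]
hole0 0.93 [316.8 133.1] [0.5811 0.1959 0.015 ] [0.5811 0.196  0.0159]
hole0 0.88 [242.6 122.5] [0.5697 0.2819 0.015 ] [0.5695 0.2823 0.0109]
hole0 0.72 [239.6 233.3] [0.435  0.2541 0.015 ] [0.4351 0.2541 0.0153]
hole0 0.64 [306.3 231.7] [0.4599 0.1717 0.015 ] [0.4596 0.1716 0.0142]
board 0.77 [276.2 180.2] [0.5147 0.2268 0.015 ] [0.5217 0.2284 0.049 ]
board 0.22 [470.3 153. ] [0.608  0.0124 0.015 ] [0.6085 0.0075 0.0074]
```

View pics/w1.png

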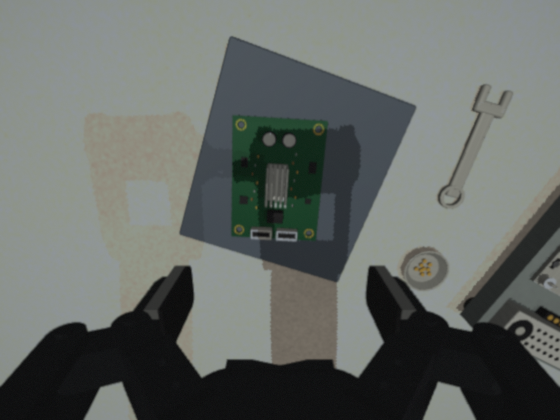

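The wrist view shows the board's holes at about (241,125), (319,129), (309,234) and (239,230), with the connectors at the bottom (y≈235) and the heatsink at (277,185). I'll refine the pose from the green outline.

```bash
cat > out.py <<'E'
from h import *
np.set_printoptions(precision=4,suppress=True)
ci=camera_info('wrist');im,d=grab_frame('wrist')
b,g,r=[im[...,i].astype(int) for i in range(3)]
m=((g>b*1.15)&(g>r*1.3)&(g>25)).astype(np.uint8)
m=cv2.morphologyEx(m,cv2.MORPH_CLOSE,np.ones((9,9)))
m=cv2.morphologyEx(m,cv2.MORPH_OPEN,np.ones((5,5)))
c=max(cv2.findContours(m,cv2.RETR_EXTERNAL,cv2.CHAIN_APPROX_NONE)[0],key=cv2.contourArea)[:,0]
P=np.array([at_z(ci,p,.015)[:2] for p in c],np.float32)
print(cv2.boundingRect(c),cv2.minAreaRect(P))
px=[(319,129),(241,125),(309,234),(239,230)]
Q=np.array([at_z(ci,p,.015)[:2] for p in px]);print(Q,Q.mean(0))
M=np.array([[65,45],[65,-45],[-65,45],[-65,-45]])/1e3; M=M[[1,0,3,2]]
print('yaw',np.degrees(np.arctan2(*( (M[:,0]*Q[:,1]-M[:,1]*Q[:,0]).sum(),(M*Q).sum()))))
im,d=grab_frame('scene');im,d=grab_frame('side')
for cam in('scene','side'):
    ci=camera_info(cam)
    for r in pinpoint(cam,'hole0'):print(cam,round(r['conf'],2),np.round(r['position']),at_z(ci,r['position'],.015))
E
python3 out.py
```

```text
(231, 116, 94, 125) ((0.5131130218505859, 0.22594928741455078), (0.1497737467288971, 0.10901586711406708), 12.04929256439209)
[[0.5869 0.1931]
 [0.5675 0.2814]
 [0.4584 0.1662]
 [0.4402 0.2547]] [0.5132 0.2239]
yaw 11.903992653365215
scene 0.97 [394. 179.] [0.5778 0.2743 0.015 ]
scene 0.84 [321. 161.] [0.4538 0.1634 0.015 ]
scene 0.77 [350. 143.] [0.439  0.2568 0.015 ]
scene 0.74 [371. 196.] [0.5909 0.1991 0.015 ]
side 0.96 [225. 180.] [0.4561 0.1686 0.015 ]
side 0.9 [263. 147.] [0.568  0.2763 0.015 ]
side 0.74 [214. 160.] [0.4387 0.2483 0.015 ]
side 0.57 [278. 166.] [0.5916 0.1895 0.015 ]
```

```bash
python3 -m handwheel '[[[0,0.001,-0.03,0,0,-1.7],[0,0.001,-0.03,0,0,-1.7],[0,0,-0.03,0,0,0],[0,0,-0.03,0,0,0],[0,0,-0.03,0,0,0],[0,0,-0.03,0,0,0],[0,0,-0.02,0,0,0],[0,0,-0.01,0,0,0],[0,0,0,0,0,0],[0,0,0,0,0,0],[0,0,0,0,0,0]]]' 1
python3 -m handwheel '[[[0,0,0,0,0,0],[0,0,0,0,0,0],[0,0,0,0,0,0],[0,0,0,0,0,0],[0,0,0,0,0,0],[0,0,0,0,0,0],[0,0,0,0,0,0],[0,0,0,0,0,0],[0,0,0,0,0,0],[0,0,0,0,0,0]]]' 0
```

```text
time: 4.2
tool_pos: [0.5146, 0.2244, 0.0233]
tool_rot: [-0.0, 0.995, 0.103, 0.002]
contact_force: [0.3, -0.2, 0.1]
gripper_width: 0.999
grasp_force: 0.0
time: 5.03
tool_pos: [0.5135, 0.2243, 0.022]
tool_rot: [-0.0, 0.995, 0.103, 0.001]
contact_force: [-0.4, 1.4, 4.5]
gripper_width: 0.269
grasp_force: 61.0
```

The heatsink is gripped. I'll lift, then carry the board to a spot short of the posts where the wrist camera can see past the board's +x edge.

```bash
python3 -m handwheel '[[[0,0,0.005,0,0,0],[0,0,0.01,0,0,0],[0,0,0.02,0,0,0],[0,0,0.02,0,0,0],[0,0,0.02,0,0,0],[0,0,0.02,0,0,0],[0,0,0.02,0,0,0],[0,0,0.02,0,0,0],[0,0,0.01,0,0,0]]]'
python3 -m handwheel '[[[-0.003,-0.01,0.01,0,0,0],[-0.003,-0.02,0.01,0,0,-2],[-0.003,-0.03,0.01,0,0,-2],[-0.003,-0.03,0.01,0,0,-2],[-0.003,-0.03,0.01,0,0,-2],[-0.003,-0.03,0.01,0,0,-2],[-0.003,-0.03,0.01,0,0,-2],[-0.003,-0.03,0.01,0,0,-2],[-0.003,-0.03,0.01,0,0,-2],[-0.003,-0.03,0.01,0,0,-2],[-0.003,-0.03,0.01,0,0,-2],[-0.003,-0.03,0.01,0,0,-2],[-0.003,-0.03,0.01,0,0,-2],[-0.003,-0.03,0.01,0,0,-2],[-0.003,-0.03,0,0,0,-1.8],[0,-0.02,0,0,0,0],[0,-0.01,0,0,0,0],[0,0,0,0,0,0],[0,0,0,0,0,0],[0,0,0,0,0,0]]]'
python3 look.py w2 hole0,post0 0.032
```

```text
time: 5.78
tool_pos: [0.5136, 0.2241, 0.1689]
tool_rot: [-0.0, 0.995, 0.103, 0.001]
contact_force: [1.7, 0.4, -1.0]
gripper_width: 0.271
grasp_force: 60.1
time: 7.45
tool_pos: [0.4679, -0.2248, 0.3057]
tool_rot: [-0.001, 0.99, -0.139, -0.0]
contact_force: [0.5, 0.3, -2.2]
gripper_width: 0.271
grasp_force: 59.9
t 7.45 pos [ 0.4679 -0.2248  0.3057] rot [-0.0006  0.9903 -0.1386 -0.0005] F [ 0.4564  0.2715 -2.237 ] j [-0.5915 -0.2356  1.7601  0.0006  1.6184  1.2574]
hole0 0.98 [192.1 140.4] [ 0.5449 -0.1232  0.032 ] [ 0.545  -0.1179  0.0142]
hole0 0.97 [369.4 143.9] [ 0.4741 -0.3543  0.032 ] [ 0.4688 -0.3625  0.0003]
post0 0.77 [286.6  72.7] [ 0.5909 -0.2694  0.032 ] [ 0.5907 -0.2693  0.0334]
post0 0.68 [217.3  78.3] [ 0.609  -0.1822  0.032 ] [ 0.6074 -0.1837  0.042 ]
```

View pics/w2.png

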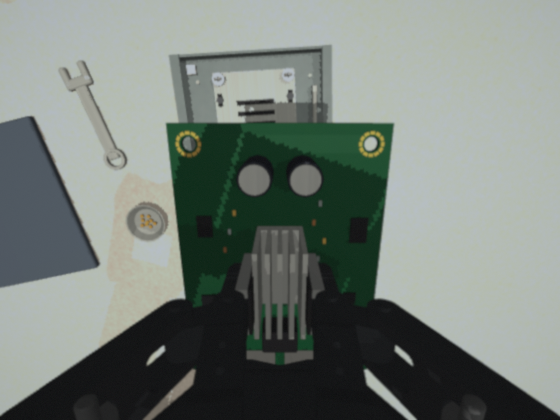

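The view shows the held board's +x holes at (188,144) and (371,144). Beyond them are posts 0 and 1 at (218,79) and (288,75), and the pan's +x edge runs from (172,53) to (330,46).

Run:
```python
from h import *
np.set_printoptions(precision=4,suppress=True)
ci=camera_info('wrist');z=.3057-.007
h0,h1=[at_z(ci,p,z)[:2] for p in((188,144),(371.5,144))]
ang=lambda v:np.degrees(np.arctan2(-v[0],v[1]))
print('holes',h0,h1,np.linalg.norm(h0-h1),'yaw',ang(h0-h1))
q0,q1=[at_z(ci,p,.034)[:2] for p in((218,79),(287.5,75))]
print('posts',q0,q1,np.linalg.norm(q0-q1),ang(q0-q1))
e0,e1=[at_z(ci,p,.044)[:2] for p in((172,53),(330,46))]
print('edge',e0,e1,np.linalg.norm(e0-e1),ang(e0-e1))
print(at_z(ci,(172,53),.044), at_z(ci,(330,46),.044))
mid=(h0+h1)/2;tcp=np.array([.4679,-.2248]);a=np.radians(ang(h0-h1));u=np.array([np.cos(a),np.sin(a)])
print('board centre',mid-.065*u)
```

```text
holes [ 0.543  -0.1995] [ 0.5183 -0.2863] 0.09030870739921407 yaw -15.908901760861786
posts [ 0.6082 -0.1832] [ 0.5883 -0.2699] 0.08896593525596139 -12.91313202875598
edge [ 0.6498 -0.1405] [ 0.6043 -0.3275] 0.1924869378001873 -13.673712713477352
[ 0.6498 -0.1405  0.044 ] [ 0.6043 -0.3275  0.044 ]
board centre [ 0.4681 -0.2251]
```

```bash
python3 -m handwheel '[[[0.012,0.0025,-0.02,0,0,0.5],[0.012,0.0025,-0.03,0,0,0.5],[0.012,0.0025,-0.03,0,0,0.5],[0.012,0.0025,-0.03,0,0,0.5],[0.012,0.002,-0.03,0,0,0.6],[0.007,0.0012,-0.03,0,0,0],[0,0,-0.02,0,0,0],[0,0,-0.02,0,0,0],[0,0,-0.01,0,0,0],[0,0,0,0,0,0],[0,0,0,0,0,0],[0,0,0,0,0,0]]]'
python3 - <<'E'
from h import *
np.set_printoptions(precision=4,suppress=True)
s=state();ci=camera_info('wrist');im,d=grab_frame('wrist')
print(s['time'],s['tool_pos'],s['tool_rot'])
rs=pinpoint('wrist','hole0')[:2]+pinpoint('wrist','post0')[:3]
print([(round(r['conf'],2),np.round(r['position'],1)) for r in rs])
a=cv2.resize(im[110:180,155:225],(400,400),interpolation=cv2.INTER_CUBIC);b=cv2.resize(im[110:180,335:405],(400,400),interpolation=cv2.INTER_CUBIC)
cv2.imwrite('pics/w3.png',np.hstack([a,b]))
E
```

```text
time: 8.6
tool_pos: [0.5361, -0.2132, 0.0882]
tool_rot: [0.001, 0.993, -0.116, 0.001]
contact_force: [0.5, -0.1, -2.4]
gripper_width: 0.268
grasp_force: 60.0
8.6 [ 0.5361 -0.2132  0.0882] [ 0.0006  0.9932 -0.1165  0.0014]
[(0.82, array([193. , 142.3])), (0.73, array([368.7, 143.4]))]
```

View pics/w3.png

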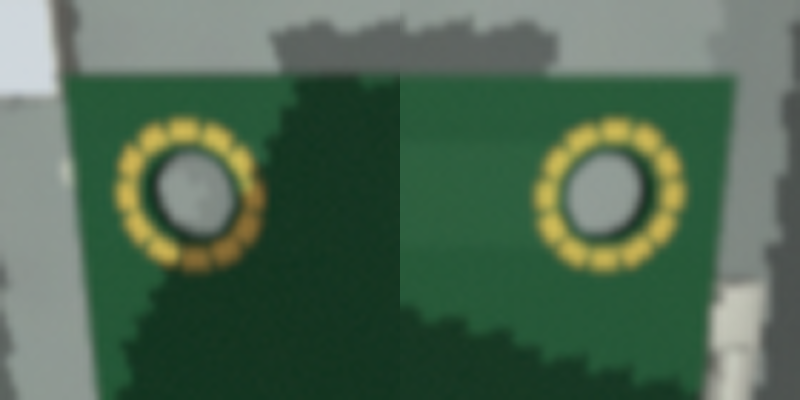

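Both holes show plain pan floor: the camera looks outward through them and the board is still too high to catch the tips. I'll lower it and correct the position slightly.

```bash
python3 -m handwheel '[[[-0.001,0.0015,-0.01,0,0,0.1],[0,0,-0.008,0,0,0],[0,0,-0.003,0,0,0],[0,0,0,0,0,0],[0,0,0,0,0,0],[0,0,0,0,0,0]]]'
cat > crop.py <<'E'
from h import *
import sys
np.set_printoptions(precision=4,suppress=True)
s=state();im,d=grab_frame('wrist')
print(s['time'],s['tool_pos'],s['tool_rot'],s['contact_force'])
a=cv2.resize(im[120:170,165:215],(400,400),interpolation=cv2.INTER_CUBIC);b=cv2.resize(im[120:170,345:395],(400,400),interpolation=cv2.INTER_CUBIC)
cv2.imwrite(f'pics/{sys.argv[1]}.png',np.hstack([a,b]))
E
python3 crop.py w4
```

```text
time: 9.25
tool_pos: [0.534, -0.2114, 0.0653]
tool_rot: [-0.0, 0.993, -0.116, -0.0]
contact_force: [0.3, 0.4, -2.6]
gripper_width: 0.266
grasp_force: 60.0
9.25 [ 0.534  -0.2114  0.0653] [-0.      0.9933 -0.1158 -0.    ] [ 0.301   0.3605 -2.5751]
```

View pics/w4.png

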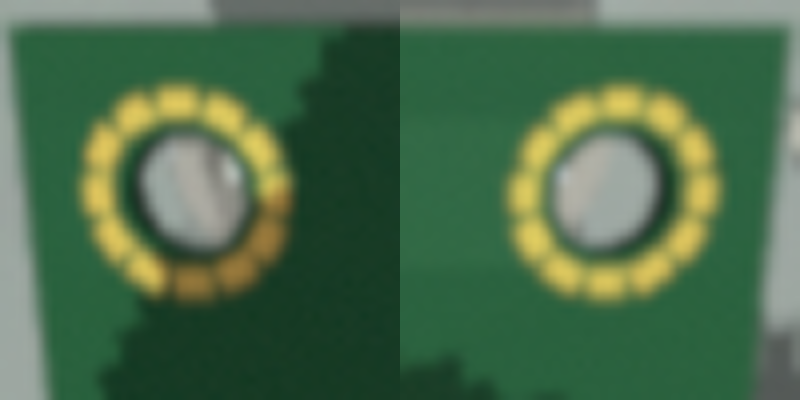

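The tip highlights now show in both holes. Left: tip (194,141) against hole centre (189,144). Right: tip (366,142) against (371,143.5).

Run:
```python
from h import *
np.set_printoptions(precision=4,suppress=True)
ci=camera_info('wrist')
for zt in(.042,.046,.050):
    H=[at_z(ci,p,.0653-.007)[:2] for p in((189,143.8),(370.9,143.5))]
    P=[at_z(ci,p,zt)[:2] for p in((194,141.2),(366,142.2))]
    print(zt,'len',np.linalg.norm(P[0]-P[1]),np.linalg.norm(H[0]-H[1]),'d0',P[0]-H[0],'d1',P[1]-H[1],'mean',(P[0]-H[0]+P[1]-H[1])/2)
```

```text
0.042 len 0.09347353377922171 0.08932350181923168 d0 [0.0004 0.0019] d1 [-0.0012 -0.0019] mean [-0.0004 -0.    ]
0.046 len 0.091221290063412 0.08932350181923168 d0 [0.0005 0.0008] d1 [-0.0006 -0.0009] mean [-0.0001 -0.0001]
0.05 len 0.08896904634760232 0.08932350181923168 d0 [ 0.0005 -0.0004] d1 [-0.      0.0001] mean [ 0.0002 -0.0001]
```

The alignment is within about 0.5 mm, and the tip tops are at about 0.049 m. I'll lower onto the tips.

```bash
python3 -m handwheel '[[[0,0,-0.004,0,0,0],[0,0,-0.004,0,0,0],[0,0,-0.002,0,0,0],[0,0,-0.001,0,0,0],[0,0,0,0,0,0],[0,0,0,0,0,0]]]'
python3 crop.py w5
```

```text
time: 9.8
tool_pos: [0.5339, -0.2113, 0.0542]
tool_rot: [-0.0, 0.993, -0.116, -0.0]
contact_force: [-0.5, -0.3, -2.2]
gripper_width: 0.268
grasp_force: 60.0
9.8 [ 0.5339 -0.2113  0.0542] [-0.      0.9933 -0.1158 -0.0001] [-0.4636 -0.3369 -2.2084]
```

View pics/w5.png

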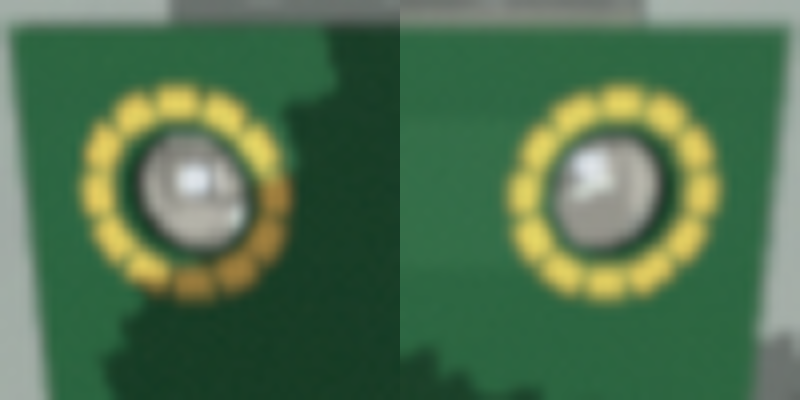

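The tips show inside both holes, about 1 mm towards +x of the hole centres. I'll nudge +1 mm and lower until contact.

```bash
python3 -m handwheel '[[[0.001,0,0,0,0,0],[0,0,-0.001,0,0,0],[0,0,0,0,0,0],[0,0,0,0,0,0]]]'
python3 -m handwheel '[[[0,0,-0.001,0,0,0],[0,0,0,0,0,0],[0,0,0,0,0,0]]]'
python3 -m handwheel '[[[0,0,-0.001,0,0,0],[0,0,0,0,0,0],[0,0,0,0,0,0]]]'
```

```text
time: 10.18
tool_pos: [0.535, -0.2113, 0.0533]
tool_rot: [-0.0, 0.993, -0.116, -0.0]
contact_force: [-0.2, 0.2, -2.7]
gripper_width: 0.267
grasp_force: 60.0
time: 10.43
tool_pos: [0.5349, -0.2113, 0.0522]
tool_rot: [-0.0, 0.993, -0.116, -0.0]
contact_force: [0.3, -0.3, -2.9]
gripper_width: 0.272
grasp_force: 60.0
time: 10.68
tool_pos: [0.5349, -0.2112, 0.0512]
tool_rot: [-0.0, 0.993, -0.116, -0.0]
contact_force: [0.7, -1.0, -2.7]
gripper_width: 0.272
grasp_force: 60.0
```

```bash
python3 -m handwheel '[[[0,0,-0.001,0,0,0],[0,0,0,0,0,0],[0,0,0,0,0,0]]]'
python3 -m handwheel '[[[0,0,-0.001,0,0,0],[0,0,0,0,0,0],[0,0,0,0,0,0]]]'
```

```text
time: 10.93
tool_pos: [0.5349, -0.2113, 0.0502]
tool_rot: [-0.0, 0.993, -0.116, -0.0]
contact_force: [-1.1, -1.1, -2.6]
gripper_width: 0.266
grasp_force: 60.0
time: 11.18
tool_pos: [0.535, -0.2114, 0.0493]
tool_rot: [0.0, 0.993, -0.116, -0.0]
contact_force: [-0.6, -0.8, -1.6]
gripper_width: 0.266
grasp_force: 60.0
```

```bash
python3 -m handwheel '[[[0,0,-0.0007,0,0,0],[0,0,0,0,0,0],[0,0,0,0,0,0]]]'; python3 crop.py w6
```

```text
time: 11.43
tool_pos: [0.5351, -0.2114, 0.0488]
tool_rot: [0.0, 0.993, -0.116, 0.0]
contact_force: [-0.8, -0.1, -2.2]
gripper_width: 0.27
grasp_force: 60.2
11.4333 [ 0.5351 -0.2114  0.0488] [ 0.0001  0.9933 -0.1157  0.0001] [-0.8234 -0.1436 -2.2088]
```

View pics/w6.png

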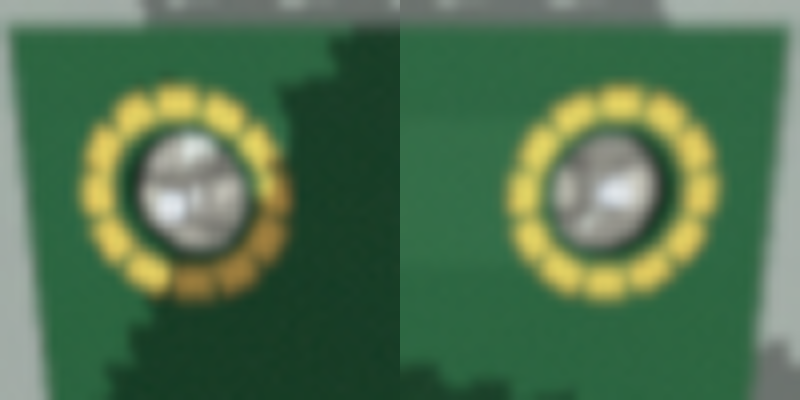

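The tips are well centred in both holes now. I'll keep lowering in small steps until it is carried.

```bash
python3 -m handwheel '[[[0,0,-0.0007,0,0,0],[0,0,0,0,0,0],[0,0,0,0,0,0]]]'; python3 -m handwheel '[[[0,0,-0.0007,0,0,0],[0,0,0,0,0,0],[0,0,0,0,0,0]]]'
```

```text
time: 11.73
tool_pos: [0.5351, -0.2114, 0.0481]
tool_rot: [0.0, 0.993, -0.116, 0.0]
contact_force: [0.2, -0.5, -0.3]
gripper_width: 0.272
grasp_force: 60.2
time: 11.98
tool_pos: [0.5351, -0.2114, 0.0474]
tool_rot: [0.0, 0.993, -0.116, 0.0]
contact_force: [-0.7, -1.4, -0.5]
gripper_width: 0.271
grasp_force: 60.4
```

It is carried now. Release, rise, and shut the fingers while moving over corner 0.

```bash
python3 -m handwheel '[[[0,0,0,0,0,0],[0,0,0,0,0,0],[0,0,0,0,0,0],[0,0,0,0,0,0],[0,0,0,0,0,0],[0,0,0.005,0,0,0],[0,0,0.015,0,0,0],[0,0,0.02,0,0,0],[0,0,0.02,0,0,0]]]' 1
python3 -m handwheel '[[[0.01,0.005,0.01,0,0,0],[0.02,0.01,0,0,0,0],[0.02,0.01,0,0,0,0],[0.004,0.0033,0,0,0,0],[0,0,0,0,0,0],[0,0,0,0,0,0],[0,0,0,0,0,0]]]' 0
python3 - <<'E'
from h import *
im,d=grab_frame('side');a=cv2.resize(im[250:355,195:350],(775,525),interpolation=cv2.INTER_CUBIC);cv2.imwrite('pics/s1.png',a)
E
```

```text
time: 12.73
tool_pos: [0.5345, -0.211, 0.1076]
tool_rot: [-0.0, 0.993, -0.116, -0.001]
contact_force: [0.1, 0.4, -0.7]
gripper_width: 1.006
grasp_force: 0.0
time: 13.32
tool_pos: [0.5882, -0.183, 0.1166]
tool_rot: [-0.0, 0.993, -0.116, -0.001]
contact_force: [-0.8, 0.6, -0.3]
gripper_width: 0.004
grasp_force: 0.0
```

View pics/s1.png

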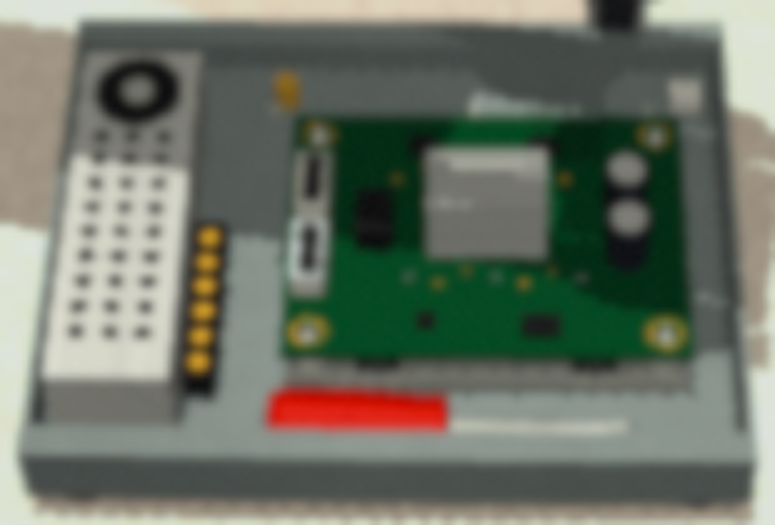

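The board lies on all four posts, with tips showing at (318,133), (655,135), (308,330) and (665,332), and the connectors face the power supply. I'll press corner 0.

```bash
python3 -m handwheel '[[[0,0,-0.02,0,0,0],[0.0007,0,-0.02,0,0,0],[0,0,-0.02,0,0,0],[0,0,-0.01,0,0,0],[0,0,-0.004,0,0,0],[0,0,-0.001,0,0,0],[0,0,-0.001,0,0,0],[0,0,0,0,0,0]]]' 0
python3 -m handwheel '[[[0,0,-0.0005,0,0,0],[0,0,-0.0005,0,0,0],[0,0,-0.0005,0,0,0],[0,0,-0.0005,0,0,0]]]'
```

```text
time: 14.03
tool_pos: [0.5904, -0.1835, 0.0425]
tool_rot: [0.0, 0.993, -0.116, 0.001]
contact_force: [0.2, -0.2, 0.7]
gripper_width: 0.001
grasp_force: 0.0
time: 14.37
tool_pos: [0.59, -0.1831, 0.0396]
tool_rot: [0.0, 0.993, -0.116, 0.0]
contact_force: [0.5, 0.7, 0.4]
gripper_width: 0.001
grasp_force: 0.4
```

```bash
for i in 1 2 ; do :; done; python3 -m handwheel '[[[0,0,-0.0005,0,0,0],[0,0,-0.0005,0,0,0],[0,0,-0.0005,0,0,0]]]'
python3 -m handwheel '[[[0,0,-0.0005,0,0,0],[0,0,-0.0005,0,0,0],[0,0,-0.0005,0,0,0]]]'
```

```text
time: 14.62
tool_pos: [0.5901, -0.1831, 0.0383]
tool_rot: [0.0, 0.993, -0.116, 0.0]
contact_force: [0.0, 0.8, 4.2]
gripper_width: -0.002
grasp_force: 1.9
time: 14.87
tool_pos: [0.5901, -0.1832, 0.037]
tool_rot: [0.0, 0.993, -0.116, 0.0]
contact_force: [-0.6, -0.0, 2.7]
gripper_width: -0.003
grasp_force: 0.7
```

```bash
R='x'; python3 -m handwheel '[[[0,0,-0.0005,0,0,0],[0,0,-0.0005,0,0,0],[0,0,-0.0005,0,0,0]]]'
python3 -m handwheel '[[[0,0,-0.0005,0,0,0],[0,0,-0.0005,0,0,0]]]'
python3 -m handwheel '[[[0,0,-0.0005,0,0,0],[0,0,-0.0005,0,0,0]]]'
```

```text
time: 15.12
tool_pos: [0.5901, -0.1831, 0.0354]
tool_rot: [0.0, 0.993, -0.116, 0.0]
contact_force: [-1.6, -0.2, 6.2]
gripper_width: 0.0
grasp_force: 3.4
time: 15.28
tool_pos: [0.5902, -0.1831, 0.0344]
tool_rot: [0.0, 0.993, -0.116, 0.001]
contact_force: [0.3, 1.3, 4.3]
gripper_width: 0.001
grasp_force: 2.9
time: 15.45
tool_pos: [0.5903, -0.1831, 0.0338]
tool_rot: [0.0, 0.993, -0.116, 0.0]
contact_force: [-1.2, 1.5, 9.0]
gripper_width: 0.002
grasp_force: 4.9
```

```bash
python3 -m handwheel '[[[0,0,-0.0005,0,0,0],[0,0,-0.0005,0,0,0]]]'
python3 -m handwheel '[[[0,0,-0.0005,0,0,0],[0,0,-0.0005,0,0,0]]]'
```

```text
time: 15.62
tool_pos: [0.5903, -0.1832, 0.0336]
tool_rot: [0.0, 0.993, -0.116, 0.0]
contact_force: [-5.0, 1.3, 14.1]
gripper_width: -0.003
grasp_force: 6.8
time: 15.78
tool_pos: [0.5903, -0.1833, 0.033]
tool_rot: [0.0, 0.993, -0.116, 0.0]
contact_force: [-4.1, 2.4, 12.6]
gripper_width: -0.002
grasp_force: 6.3
```

```bash
python3 -m handwheel '[[[0,0,-0.0005,0,0,0],[0,0,-0.0003,0,0,0]]]'
python3 -m handwheel '[[[0,0,-0.0005,0,0,0],[0,0,0,0,0,0]]]'
```

```text
time: 15.95
tool_pos: [0.5904, -0.1834, 0.0325]
tool_rot: [0.0, 0.993, -0.116, 0.0]
contact_force: [-6.1, 1.9, 17.1]
gripper_width: -0.003
grasp_force: 8.2
time: 16.12
tool_pos: [0.5904, -0.1834, 0.0324]
tool_rot: [0.0, 0.993, -0.116, 0.0]
contact_force: [-6.1, 2.4, 17.3]
gripper_width: 0.001
grasp_force: 8.8
```

```bash
python3 -m handwheel '[[[0,0,-0.0004,0,0,0],[0,0,0,0,0,0]]]'
python3 -m handwheel '[[[0,0,-0.0003,0,0,0],[0,0,0,0,0,0]]]'
```

```text
time: 16.28
tool_pos: [0.5904, -0.1834, 0.0324]
tool_rot: [0.0, 0.993, -0.116, 0.0]
contact_force: [-7.3, 2.6, 19.2]
gripper_width: 0.0
grasp_force: 9.7
time: 16.45
tool_pos: [0.5904, -0.1834, 0.0324]
tool_rot: [0.0, 0.993, -0.116, 0.0]
contact_force: [-8.4, 3.2, 20.3]
gripper_width: -0.002
grasp_force: 10.4
```

That is a hard stop: z holds at 0.0324 while the force climbs to 20 N, and the force dipped as it passed the barbs. On to corner 1.

```bash
python3 -m handwheel '[[[0,0,0.005,0,0,0],[0,0,0.02,0,0,0],[0,0,0.022,0,0,0],[-0.006,-0.025,0,0,0,0],[-0.0075,-0.03,0,0,0,0],[-0.006,-0.0226,0,0,0,0],[0,0,-0.015,0,0,0],[0,0,-0.015,0,0,0],[0,0,-0.005,0,0,0],[0,0,0,0,0,0]]]'
python3 -m handwheel '[[[0,0,-0.001,0,0,0],[0,0,-0.001,0,0,0],[0,0,-0.001,0,0,0],[0,0,0,0,0,0]]]'
```

```text
time: 17.28
tool_pos: [0.568, -0.2587, 0.037]
tool_rot: [-0.001, 0.993, -0.116, -0.003]
contact_force: [-0.1, 0.1, -0.1]
gripper_width: 0.003
grasp_force: 0.0
time: 17.62
tool_pos: [0.5706, -0.2604, 0.0382]
tool_rot: [0.0, 0.993, -0.116, 0.0]
contact_force: [0.0, 0.3, -0.3]
gripper_width: -0.001
grasp_force: 0.0
```

```bash
python3 -m handwheel '[[[0,0,-0.0005,0,0,0],[0,0,-0.0005,0,0,0],[0,0,-0.0005,0,0,0]]]'
python3 -m handwheel '[[[0,0,-0.0005,0,0,0],[0,0,-0.0005,0,0,0],[0,0,-0.0005,0,0,0]]]'
python3 -m handwheel '[[[0,0,-0.0005,0,0,0],[0,0,-0.0005,0,0,0]]]'
```

```text
time: 17.87
tool_pos: [0.5704, -0.2606, 0.0365]
tool_rot: [0.0, 0.993, -0.116, 0.0]
contact_force: [-0.4, -0.7, -1.0]
gripper_width: 0.001
grasp_force: 0.0
time: 18.12
tool_pos: [0.5702, -0.2606, 0.0347]
tool_rot: [0.0, 0.993, -0.116, 0.0]
contact_force: [0.1, 0.8, 0.6]
gripper_width: 0.001
grasp_force: 0.0
time: 18.28
tool_pos: [0.5701, -0.2606, 0.0336]
tool_rot: [-0.0, 0.993, -0.116, -0.0]
contact_force: [-0.4, 0.7, 0.9]
gripper_width: -0.001
grasp_force: 0.1
```

```bash
python3 -m handwheel '[[[0,0,-0.0005,0,0,0],[0,0,-0.0005,0,0,0]]]'
python3 -m handwheel '[[[0,0,-0.0005,0,0,0],[0,0,-0.0005,0,0,0]]]'
python3 -m handwheel '[[[0,0,-0.0004,0,0,0],[0,0,0,0,0,0]]]'
```

```text
time: 18.45
tool_pos: [0.5702, -0.2606, 0.0333]
tool_rot: [-0.0, 0.993, -0.116, -0.0]
contact_force: [-1.9, 1.6, 5.0]
gripper_width: -0.004
grasp_force: 2.8
time: 18.62
tool_pos: [0.5702, -0.2606, 0.0328]
tool_rot: [-0.0, 0.993, -0.116, -0.0]
contact_force: [-4.4, 2.0, 7.4]
gripper_width: 0.001
grasp_force: 3.8
time: 18.78
tool_pos: [0.5702, -0.2606, 0.0326]
tool_rot: [-0.0, 0.993, -0.116, -0.0]
contact_force: [-4.4, 1.6, 8.8]
gripper_width: -0.001
grasp_force: 4.0
```

```bash
python3 -m handwheel '[[[0,0,-0.0006,0,0,0],[0,0,0,0,0,0]]]'
python3 -m handwheel '[[[0,0,-0.0006,0,0,0],[0,0,0,0,0,0]]]'
python3 -m handwheel '[[[0,0,-0.0006,0,0,0],[0,0,0,0,0,0]]]'
```

```text
time: 18.95
tool_pos: [0.5702, -0.2607, 0.0325]
tool_rot: [-0.0, 0.993, -0.116, -0.0]
contact_force: [-5.2, 1.8, 10.8]
gripper_width: 0.004
grasp_force: 5.2
time: 19.12
tool_pos: [0.5703, -0.2607, 0.0324]
tool_rot: [-0.0, 0.993, -0.116, -0.001]
contact_force: [-6.0, 3.1, 13.3]
gripper_width: -0.002
grasp_force: 6.6
time: 19.28
tool_pos: [0.5703, -0.2607, 0.0324]
tool_rot: [-0.0, 0.993, -0.116, -0.001]
contact_force: [-8.3, 4.3, 16.2]
gripper_width: 0.001
grasp_force: 8.0
```

Corner 1 also comes to a hard stop at 0.0324. On to corner 3, with a gentler descent.

```bash
python3 -m handwheel '[[[0,0,0.005,0,0,0],[0,0,0.015,0,0,0],[0,0,0.015,0,0,0],[-0.0262,0.0061,0,0,0,0],[-0.033,0.008,0,0,0,0],[-0.03,0.007,0,0,0,0],[0,0,-0.007,0,0,0],[0,0,-0.005,0,0,0],[0,0,-0.003,0,0,0],[0,0,-0.002,0,0,0],[0,0,0,0,0,0]]]'
python3 -m handwheel '[[[0,0,-0.001,0,0,0],[0,0,-0.001,0,0,0],[0,0,-0.001,0,0,0],[0,0,-0.001,0,0,0]]]'
python3 -m handwheel '[[[0,0,-0.001,0,0,0],[0,0,-0.001,0,0,0],[0,0,-0.001,0,0,0]]]'
```

```text
time: 20.2
tool_pos: [0.4819, -0.2399, 0.0476]
tool_rot: [0.0, 0.993, -0.116, 0.0]
contact_force: [0.4, 0.7, -0.0]
gripper_width: -0.0
grasp_force: 0.0
time: 20.53
tool_pos: [0.4813, -0.2396, 0.0435]
tool_rot: [0.0, 0.993, -0.116, 0.0]
contact_force: [-0.0, -0.6, 1.0]
gripper_width: -0.003
grasp_force: 0.0
time: 20.78
tool_pos: [0.481, -0.2395, 0.0404]
tool_rot: [-0.0, 0.993, -0.116, -0.0]
contact_force: [-0.3, -0.1, 0.5]
gripper_width: 0.0
grasp_force: 0.0
```

```bash
python3 -m handwheel '[[[0,0,-0.0007,0,0,0],[0,0,-0.0007,0,0,0],[0,0,-0.0007,0,0,0]]]'
python3 -m handwheel '[[[0,0,-0.0006,0,0,0],[0,0,-0.0006,0,0,0],[0,0,-0.0006,0,0,0]]]'
python3 -m handwheel '[[[0,0,-0.0006,0,0,0],[0,0,-0.0006,0,0,0]]]'
```

```text
time: 21.03
tool_pos: [0.481, -0.2395, 0.0384]
tool_rot: [0.0, 0.993, -0.116, 0.0]
contact_force: [1.0, -0.1, -0.1]
gripper_width: -0.0
grasp_force: 0.0
time: 21.28
tool_pos: [0.481, -0.2395, 0.0366]
tool_rot: [0.0, 0.993, -0.116, 0.0]
contact_force: [0.0, -0.2, -0.8]
gripper_width: -0.002
grasp_force: 0.0
time: 21.45
tool_pos: [0.481, -0.2395, 0.0354]
tool_rot: [-0.0, 0.993, -0.116, 0.0]
contact_force: [-0.0, -0.2, -0.3]
gripper_width: -0.005
grasp_force: 0.0
```

```bash
python3 -m handwheel '[[[0,0,-0.0005,0,0,0],[0,0,-0.0005,0,0,0]]]'
python3 -m handwheel '[[[0,0,-0.0005,0,0,0],[0,0,-0.0005,0,0,0]]]'
python3 -m handwheel '[[[0,0,-0.0005,0,0,0],[0,0,-0.0005,0,0,0]]]'
```

```text
time: 21.62
tool_pos: [0.481, -0.2395, 0.0344]
tool_rot: [0.0, 0.993, -0.116, 0.0]
contact_force: [0.0, -0.6, 0.4]
gripper_width: -0.001
grasp_force: 0.0
time: 21.78
tool_pos: [0.481, -0.2395, 0.0335]
tool_rot: [-0.0, 0.993, -0.116, -0.0]
contact_force: [-1.1, -0.2, 3.6]
gripper_width: 0.002
grasp_force: 1.6
time: 21.95
tool_pos: [0.481, -0.2395, 0.0331]
tool_rot: [-0.0, 0.993, -0.116, -0.0]
contact_force: [-3.4, 1.7, 6.0]
gripper_width: -0.003
grasp_force: 3.4
```

```bash
python3 -m handwheel '[[[0,0,-0.0006,0,0,0],[0,0,-0.0006,0,0,0]]]'
python3 -m handwheel '[[[0,0,-0.0006,0,0,0],[0,0,-0.0006,0,0,0]]]'
python3 -m handwheel '[[[0,0,-0.0006,0,0,0],[0,0,0,0,0,0]]]'
```

```text
time: 22.12
tool_pos: [0.4811, -0.2396, 0.0324]
tool_rot: [-0.0, 0.993, -0.116, -0.0]
contact_force: [-4.4, 4.2, 13.1]
gripper_width: -0.001
grasp_force: 6.3
time: 22.28
tool_pos: [0.4811, -0.2396, 0.0323]
tool_rot: [-0.0, 0.993, -0.116, -0.001]
contact_force: [-8.0, 5.2, 19.5]
gripper_width: -0.0
grasp_force: 9.6
time: 22.45
tool_pos: [0.4811, -0.2396, 0.0323]
tool_rot: [-0.0, 0.993, -0.116, -0.001]
contact_force: [-9.8, 5.6, 19.2]
gripper_width: 0.001
grasp_force: 9.7
```

Same stop at 0.0323. On to corner 2, passing high over the relay.

```bash
python3 -m handwheel '[[[0,0,0.005,0,0,0],[0,0,0.02,0,0,0],[0,0,0.022,0,0,0],[0.0054,0.0228,0.005,0,0,0],[0.007,0.03,0,0,0,0],[0.006,0.025,0,0,0,0],[0,0,-0.015,0,0,0],[0,0,-0.01,0,0,0],[0,0,-0.007,0,0,0],[0,0,-0.004,0,0,0],[0,0,-0.002,0,0,0],[0,0,0,0,0,0]]]'
python3 -m handwheel '[[[0,0,-0.001,0,0,0],[0,0,-0.001,0,0,0],[0,0,-0.001,0,0,0],[0,0,-0.001,0,0,0]]]'
python3 -m handwheel '[[[0,0,-0.0007,0,0,0],[0,0,-0.0007,0,0,0],[0,0,-0.0007,0,0,0]]]'
```

```text
time: 23.45
tool_pos: [0.4989, -0.1621, 0.0427]
tool_rot: [-0.0, 0.993, -0.116, -0.001]
contact_force: [0.1, -0.0, 0.6]
gripper_width: -0.0
grasp_force: 0.0
time: 23.78
tool_pos: [0.4996, -0.1619, 0.0397]
tool_rot: [0.0, 0.993, -0.116, 0.0]
contact_force: [-0.1, 0.4, -0.2]
gripper_width: -0.002
grasp_force: 0.0
time: 24.03
tool_pos: [0.4994, -0.1617, 0.0373]
tool_rot: [-0.0, 0.993, -0.116, 0.0]
contact_force: [0.3, -0.3, 0.5]
gripper_width: 0.003
grasp_force: 0.0
```

```bash
python3 -m handwheel '[[[0,0,-0.0007,0,0,0],[0,0,-0.0007,0,0,0],[0,0,-0.0007,0,0,0]]]'
python3 -m handwheel '[[[0,0,-0.0006,0,0,0],[0,0,-0.0006,0,0,0]]]'
python3 -m handwheel '[[[0,0,-0.0006,0,0,0],[0,0,-0.0006,0,0,0]]]'
```

```text
time: 24.28
tool_pos: [0.4994, -0.1617, 0.0351]
tool_rot: [-0.0, 0.993, -0.116, -0.0]
contact_force: [0.2, -0.0, 0.4]
gripper_width: 0.007
grasp_force: 0.0
time: 24.45
tool_pos: [0.4994, -0.1617, 0.0339]
tool_rot: [-0.0, 0.993, -0.116, -0.0]
contact_force: [-0.0, 0.9, 0.3]
gripper_width: -0.003
grasp_force: 0.0
time: 24.62
tool_pos: [0.4994, -0.1617, 0.0333]
tool_rot: [-0.0, 0.993, -0.116, -0.0]
contact_force: [-2.6, 2.1, 5.5]
gripper_width: 0.005
grasp_force: 2.9
```

```bash
python3 -m handwheel '[[[0,0,-0.0006,0,0,0],[0,0,-0.0006,0,0,0]]]'
python3 -m handwheel '[[[0,0,-0.0006,0,0,0],[0,0,-0.0006,0,0,0]]]'
python3 -m handwheel '[[[0,0,0.005,0,0,0],[0,0,0.02,0,0,0],[0,0,0.03,0,0,0],[0,0,0.03,0,0,0],[-0.02,0,0.02,0,0,0],[-0.03,-0.02,0,0,0,0],[-0.03,-0.03,0,0,0,0],[0,0,0,0,0,0],[0,0,0,0,0,0],[0,0,0,0,0,0]]]'
python3 - <<'E'
from h import *
np.set_printoptions(precision=4,suppress=True,linewidth=150)
print(state()['tool_pos'],state()['time'])
ci=camera_info('wrist');im,d=grab_frame('wrist');T=np.array(ci['T'])
a=np.radians(-13.3);u=np.array([np.cos(a),np.sin(a)]);v=np.array([-u[1],u[0]]);C=np.array([.535,-.2112])
tiles=[]
for sx,sy in((1,1),(1,-1),(-1,1),(-1,-1)):
    p=proj(ci,np.r_[C+.065*sx*u+.045*sy*v,.033]);print((sx,sy),p)
    c,r=np.round(p).astype(int)
    if not(20<c<540 and 20<r<400):continue
    Z=np.array([[at_depth(ci,(x,y),d[y,x])[2]*1000 for x in range(c-6,c+7)] for y in range(r-8,r+5)]);print(Z.round(0).astype(int))
    tiles.append(cv2.resize(im[r-20:r+20,c-20:c+20],(300,300),interpolation=cv2.INTER_CUBIC))
cv2.imwrite('pics/w7f.png',im)
if tiles:cv2.imwrite('pics/w7.png',np.hstack(tiles)[:, :800])
E
```

```text
time: 24.78
tool_pos: [0.4994, -0.1617, 0.0325]
tool_rot: [-0.0, 0.993, -0.116, -0.0]
contact_force: [-3.3, 2.5, 8.2]
gripper_width: -0.005
grasp_force: 4.1
time: 24.95
tool_pos: [0.4995, -0.1617, 0.0323]
tool_rot: [-0.0, 0.993, -0.116, -0.001]
contact_force: [-8.1, 3.3, 17.2]
gripper_width: 0.001
grasp_force: 8.6
time: 25.78
tool_pos: [0.42, -0.2112, 0.1353]
tool_rot: [-0.0, 0.993, -0.116, 0.0]
contact_force: [-0.0, -0.8, 0.9]
gripper_width: 0.001
grasp_force: 0.0
[ 0.42   -0.2112  0.1353] 25.7833
(1, 1) [174.6853 -34.5425]
(1, -1) [306.0145 -34.9485]
(-1, 1) [191.2861 156.3584]
[[ 34  33  33  33  32  33  33  33  34  34  34  33  34]
 [ 34  34  33  35  34  33  33  33  33  33  34  34  34]
 [ 33  35  34  33  33  34  34  33  33  33  33  32  34]
 [ 34  33  33  33  34  33  33  32  33  34  34  33  33]
 [ 33  33  34  33  34  34  30  30  30  30  32  33  33]
 [ 33  33  33  33  33  31  31  33  33  32  31  31  33]
 [ 32  32  32  33  33  30  37  36  34  34  32  31  33]
 [ 32  33  35  35  34  38  39  36  34  36  36  36  36]
 [ 34  33  39  40  41  41  41  40  40 278  38  38  37]
 [ 34  33  38  42  41  43  42  40  39  39  37  37  35]
 [ 33  34  39  40  43  43  40  41  40  38  39  37  36]
 [ 34  33  33  33  33  42  42  38  35  35  31  31  33]
 [ 34  33  33  32  33  33  33  33  33  32  33  33  33]]
(-1, -1) [301.9891 156.2032]
[[34 34 33 34 34 34 32 33 33 34 34 33 34]
 [33 34 33 33 33 33 33 33 33 34 34 33 33]
 [33 33 34 34 33 32 34 32 32 34 33 34 32]
 [33 32 34 33 35 34 30 31 30 30 31 33 33]
 [35 34 34 34 33 30 31 33 34 32 30 31 32]
 [33 33 32 34 29 32 34 37 37 37 34 31 34]
 [33 34 35 36 37 36 37 37 40 40 37 38 37]
 [34 33 35 36 39 40 40 41 41 41 41 41 38]
 [33 33 35 37 38 39 41 41 43 44 40 41 39]
 [34 34 32 37 39 39 40 41 43 42 42 40 39]
 [33 33 32 33 33 32 30 37 39 40 32 34 33]
 [32 33 34 34 33 34 35 32 33 33 34 33 33]
 [33 34 33 34 33 33 33 33 33 34 34 33 34]]
```

At posts 2 and 3 the tips stand 10 mm above the board top (0.043 against 0.033), which is what held under the barbs should give. I'll check posts 0 and 1 the same way.

```bash
python3 -m handwheel '[[[0.04,-0.01,0.02,0,0,0],[0.04,-0.01,0.02,0,0,0],[0.03,0,0.02,0,0,0],[0,0,0,0,0,0],[0,0,0,0,0,0],[0,0,0,0,0,0]]]'
python3 - <<'E'
from h import *
np.set_printoptions(precision=4,suppress=True,linewidth=150)
print(state()['tool_pos'],state()['time'])
ci=camera_info('wrist');im,d=grab_frame('wrist')
a=np.radians(-13.3);u=np.array([np.cos(a),np.sin(a)]);v=np.array([-u[1],u[0]]);C=np.array([.535,-.2112])
for sx,sy in((1,1),(1,-1),(-1,1),(-1,-1)):
    p=proj(ci,np.r_[C+.065*sx*u+.045*sy*v,.033]);c,r=np.round(p).astype(int);print((sx,sy),p)
    if not(10<c<550 and 10<r<410):continue
    f=lambda dx,dy:at_depth(ci,(c+dx,r+dy),d[r+dy,c+dx])[2]*1000
    n=np.array([f(x,y) for x in range(-4,5) for y in range(-4,5)]);b=np.array([f(x,y) for x in(-9,9) for y in range(-6,7)])
    print('tip',np.sort(n[n<60])[-12:].round(0),'board',np.median(b))
for t in('screwdriver','spanner','dish'):
    for c in('scene','side'):
        if t=='screwdriver':grab_frame(c)
        q=pinpoint(c,t);print(t,c,q and at_z(camera_info(c),q[0]['position'],.01))
cv2.imwrite('pics/w8.png',im)
E
```

```text
time: 26.33
tool_pos: [0.5227, -0.2281, 0.1906]
tool_rot: [-0.0, 0.993, -0.115, -0.001]
contact_force: [0.0, -0.0, 0.1]
gripper_width: 0.002
grasp_force: 0.0
[ 0.5227 -0.2281  0.1906] 26.3333
(1, 1) [212.5788 120.9875]
tip [40. 40. 41. 41. 41. 41. 41. 42. 42. 42. 42. 43.] board 33.165929476857315
(1, -1) [306.132  121.1271]
tip [40. 41. 41. 41. 41. 42. 42. 42. 43. 43. 44. 44.] board 33.298219472189274
(-1, 1) [220.4326 244.9766]
tip [39. 40. 40. 40. 40. 40. 41. 41. 41. 42. 44. 44.] board 24.40296087083621
(-1, -1) [302.6907 245.125 ]
tip [40. 40. 40. 40. 40. 41. 41. 41. 42. 42. 43. 44.] board 33.46195262577359
screwdriver scene [ 0.4998 -0.2856  0.01  ]
screwdriver side [ 0.5065 -0.2864  0.01  ]
spanner scene [0.6138 0.0027 0.01  ]
spanner side [0.6087 0.0002 0.01  ]
dish scene [ 0.4579 -0.0057  0.01  ]
dish side [ 0.4462 -0.0167  0.01  ]
```

View pics/w8.png

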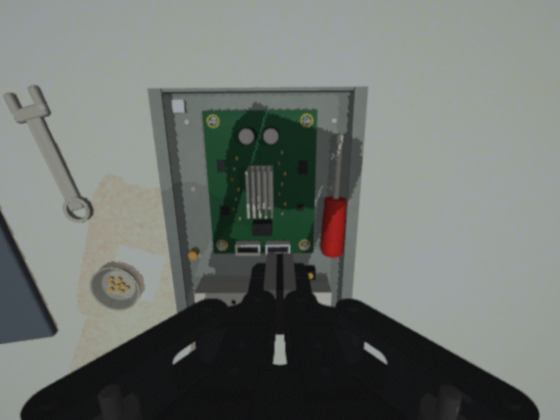

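The board is level and home: holes at (213,121), (306,121), (221,245) and (304,245), with every tip about 10 mm above the board top. The screwdriver, spanner and dish are where they were, and the robot is clear.

```bash
python3 -c "
from plant import *
print(job_done())"
```

```text
the job is handed in; nothing more can be done
None
```

The job is handed in (no verdict came back): the depth readings show the board held under the barbs of all four posts with its connector edge towards the power supply, highest measured press about 22 N, though corners 1–3 were already down when I pressed them to their stops, possibly from my fast descent onto corner 1, when force was not sampled; the tools are undisturbed.

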